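Dispense one agar plate and nudge it onto the blue mat

TASK

Get one agar plate ready for streaking: press the dispenser's plunger all the way in once and let it spring back home, so that a single dish comes out, then nudge that dish aside until the whole dish lies on the blue mat. Slide it flat on the bench, do not pick it up, and leave the other dishes in the magazine and the rack, bottle and tube where they stand.

Things in the scene. Friction and masses are not known exactly. Their poses are not given: they have to be found in the camera images.
- plunger (a joint): travel of the dispenser's plunger: 0 m = home (sprung out), 0.125 m = pressed fully in to its stop. It slides level along the dispenser's +y. The spring pushes back with about 4 N at home, 6 N fully in (1 to 2 N more when pressed fast) and returns it when let go. Its nose pushes the bottom dish out; the dish is well clear of the magazine only with the plunger fully in
- plunger_face (a point): centre of the outer face of the plunger's push plate: black, upright, 50 mm wide, 6 to 52 mm above the bench, 12 mm thick, at the rear (-y) end of the dispenser. The point is 29 mm above the bench and 213 mm behind the magazine's axis with the plunger home, 88 mm when fully in. Press along the dispenser's +y
- dispenser: petri dish dispenser fixed to the bench; origin on the bench under its magazine's axis, +y = way the dish comes out. Base plate 3 mm thick, 84 mm wide, y -105 to +45 mm. Magazine: open-topped square shaft of aluminium plates and clear strips, 71 mm square, 72 mm high. Behind it (y -74 to -36 mm) a white spring housing with steel drum, 62 mm wide, 41 mm high, and a flat steel slide 44 mm wide
- magazine (a point): point on the magazine's axis, on its floor, 3 mm above the bench
- outlet (a point): point on the bench on the dispenser's centre line, 114 mm ahead (+y) of the magazine's axis, about where the centre of a dish lies after one full press; the dish then lies on the bare bench, its edge about 48 mm clear of the magazine
- dish1_centre (a point): centre of the bottom dish of the stack, the one that comes out first: a closed round agar plate, 60 mm across the clear lid (z 4 to 15 mm of the dish), 55 mm across its foot, 15 mm high, deep red agar inside, about 20 g; the centre is 7.5 mm above its underside. On the bench it slides under a light push.
- dish2_centre (a point): centre of the second dish of the stack, same make; it drops to the magazine's floor when the plunger returns
- dish3_centre (a point): centre of the third dish of the stack, same make
- dish4_centre (a point): centre of the top dish of the stack, same make; its lid is 63 mm above the bench at the start
- blue_mat: thin blue mat (0.6 mm film, flush with the bench for all purposes), 110 mm by 110 mm, stuck to the bench on one side of the outlet; origin at its centre, x and y along its edges
- yellow_mat: the same mat in yellow, on the other side of the outlet (for used plates; not wanted here); origin at its centre
- rack_centre (a point): white rack of capped microtubes, loose, 70 mm by 110 mm, 47 mm high, standing beyond the outlet; this point is 15 mm above the bench
- reagent_centre (a point): reagent bottle with blue cap, loose, 52 mm across, 105 mm high, on the far side of the dispenser; this point is 50 mm up on its axis
- tube_centre (a point): clear sample tube with red cap, loose, standing upright, 33 mm across the cap, 98 mm high, on the near side of the dispenser; this point is 49 mm up on its axis

How it is judged:
On the way, in this order (a step that is already met when the one before it is completed fails the run):
1. the plunger is pressed fully in and the bottom dish has come out of the magazine (value of joint plunger above 0.115 m and y of dish1_centre in the frame of dispenser above 0.1 m), for 0.05 s.
2. the plunger has sprung back home (value of joint plunger below 0.006 m), for 0.1 s.
At the end, for the whole second after the job is handed in: Dish 1 lies flat, still and wholly on the blue mat (centre within 26 mm of the mat's along each edge); plunger home (within 6 mm); the other three dishes in the magazine, the second down on its floor; rack, bottle and tube within 20 mm of where they stood (x of dish1_centre in the frame of blue_mat between -0.026 and 0.026 m and y of dish1_centre in the frame of blue_mat between -0.026 and 0.026 m and height (world z) of dish1_centre below 0.0095 m and angle between dish1_centre's own z axis and vertical below 0.05 rad and linear speed of dish1 below 0.01 m/s and value of joint plunger below 0.006 m and horizontal distance between dish2_centre and magazine below 0.01 m and height (world z) of dish2_centre below 0.014 m and horizontal distance between each of dish3_centre, dish4_centre and magazine below 0.012 m and distance of each of rack_centre, reagent_centre, tube_centre from where it was at the start of the episode below 0.02 m); the robot touches nothing.
It fails at once if the dispensed dish is picked up off the bench (height (world z) of dish1_centre above 0.026 m).
It fails at once if the dispensed dish is tipped up (angle between dish1_centre's own z axis and vertical above 0.45 rad).
It fails at once if a second dish leaves the magazine (horizontal distance between any of dish2_centre, dish3_centre, dish4_centre and magazine above 0.015 m).
It fails at once if a dish is lifted out of the magazine through its top (height (world z) of dish4_centre above 0.068 m).
It fails at once if the rack, bottle or tube is displaced (distance of any of rack_centre, reagent_centre, tube_centre from where it was at the start of the episode above 0.02 m).
It also fails if it takes over 48 s, if anything falls off the work surface, if the arm or the gripper's body presses on something with over 40 N, if the wrist force passes 120 N, or if a joint passes its speed limit or range.

ROBOT

A 6-joint arm with a two-finger parallel gripper is mounted at the origin on the work surface. World frame = base frame: x ahead of the robot, y to its left, z up, the work surface at z = 0. Lengths are in m, angles in rad, forces in N, time in s.
With the tool pointing down it reaches from about 0.325 to 1 m from the base axis. Payload 5.1 kg.
Tool frame: the origin (TCP) lies at the very end of the fingers, on their centre line; the grasp point (between the pads) lies 19 mm behind it (manip.grasp_offset is the distance from the TCP to the grasp point, in m); z points along the fingers, x is the direction in which the jaws open and shut, and the axes are right-handed (so a half turn about z gives the same grasp; the last joint's range is limited). The gripper opens to 85 mm and grips with 20 to 120 N. Pads are 22 mm wide; open, the fingers measure 114 mm over their backs; the gripper's body (76 mm by 85 mm) begins 54 mm behind the grasp point. The pads swing forward as they close: fully open they stand 13 mm farther back than shut.
Start: joints at [-1.271, 0.124, 1.65, -0, 1.367, -0.083], TCP at [0.243, -0.603, 0.231] pointing down, gripper open.
Joint ranges: [-2.61, 2.61], [-1.02, 2.33], [0.03, 2.71], [-1.35, 4.49], [0.32, 2.68], [-2.91, 2.91]. Speed limits (rad/s): [2.57, 2.57, 3.14, 3.14, 3.14, 3.14].

INTERFACE

Orientations are given as a unit quaternion [x, y, z, w].
In Python, from rig import observe, optics, manip gives the robot as it stands.
- The arm moves only by the tool arm_command, never from a script. Its argument "targets" is a list of rows, each an object of numbers: "dx", "dy", "dz": the shift along the world's x, y, z normalised to -1 to 1, where 1 is 250 mm; "ax", "ay", "az": the turn, a rotation vector about the world's x, y, z normalised to -1 to 1, where 1 is 180 degrees; "gripper": the opening, from 0 (shut) to 1 (fully open). In form: [{"dx": .., "dy": .., "dz": .., "ax": .., "ay": .., "az": .., "gripper": ..}, ...]. A call has exactly 5 rows; each row is the pose to reach, as a shift and turn from the pose measured when the call began, turning the shorter way round; what a row does not reach only later rows make up. A row lasts 1/10 s, in which the tool goes at most 50 mm and 8.59 degrees, less where a joint would pass 70% of its speed; a pose out of reach is approached as far as the arm can. A call with a number of a shift or a turn outside -1 to 1 is refused whole. A call with a gripper value outside its range is refused whole. The fingers move at their own pace and stop on an object; "squeeze" is the grip in N (left out, the last holds). Time passes only in rows, so rows that repeat a pose let the fingers close, or fill a call up. It gives the time, the measured TCP pose, the force and the opening at its end, in the units of the state.
- observe(): the state, without advancing time (a new reading comes with each control period).
- optics.capture(name): name is "scene" or "top" or "wrist"; returns a dict with "color" (420x560x3 uint8, red, green, blue), "intrinsics" (3x3 intrinsics, pixels), "origin" and "attitude" of the camera in the world. Camera axes: x right, y up, looking along -z (the intrinsics and any distortion apply to the point x, -y, -z); pixel columns grow to the right and rows downward; lengths in m; the calibration is good to about 2 mm. A picture is of the moment at which its call begins. There is no depth.
- manip.sign_off(): hands the job in, once; it reports no verdict.
The state is a dict: "t": time; "joint_pos": joint angles; "dq": joint speeds; "joint_efforts": joint torques, N m; "tcp_pos": TCP position; "eef_rot": TCP orientation; "wrist_force": force on the tool from outside, world axes, zero at the start; "wrist_torque": the same for the moment, N m; "grip_width": finger opening in m.
Only numpy, scipy, OpenCV 4.12 (cv2) and the standard library are available. Lean on these libraries where they do the work, as an engineer would, in place of code of your own. Each camera call takes 0.05 s, during which the arm holds its last target. There are 200 camera calls.

## Working session

There is one attempt and no reset: what is moved stays moved. The work goes in short steps, Python scripts to look and compute and a tool call to move; the robot and the scene stay as the last step left them, time stands still between calls to the robot, and variables do not carry over. Pictures are saved under pics/ and viewed, about 8 in all and at most 12, crops included, and the job is handed in when it is done.

Besides the shell and the picture viewer there is one more tool, called after ">>>" in YAML: its name, and indented under it one key for each argument. arm_command: Moves the arm, as the interface text tells. Scaled input: -1 to 1 covers 250 mm each way for a shift and 180 degrees each way for a turn. Its arguments: {"type":"object","properties":{"targets":{"type":"array"},"squeeze":{"type":"number"}},"required":["targets"]}

```bash
mkdir -p pics; cat > h.py <<'E'
import numpy as np, cv2
from rig import observe, optics, manip
def snap(cam,name):
    c=optics.capture(cam); cv2.imwrite(f'pics/{name}.png',c['color'][:,:,::-1]); np.savez(f'pics/{name}.npz',K=c['intrinsics'],o=c['origin'],R=c['attitude'],img=c['color']); return c
def load(name): return np.load(f'pics/{name}.npz')
def Rm(a):
    from scipy.spatial.transform import Rotation as Ro
    a=np.array(a); return a if a.shape==(3,3) else Ro.from_quat(a).as_matrix()
def px2w(name,u,v,z):
    c=load(name); K=c['K']; d=np.linalg.inv(K)@[u,v,1]; d=Rm(c['R'])@[d[0],-d[1],-d[2]]; o=c['o']
    return o+d*(z-o[2])/d[2]
def w2px(name,p):
    c=load(name); q=Rm(c['R']).T@(np.array(p)-c['o']); q=c['K']@[q[0],-q[1],-q[2]]; return q[:2]/q[2]
E
python3 - <<'E'
from h import *
print(observe())
for n in('top','scene'):
    c=snap(n,n+'0'); print({k:v for k,v in c.items() if k!='color'})
t=cv2.resize(cv2.imread('pics/top0.png'),(800,600),interpolation=cv2.INTER_CUBIC); cv2.imwrite('pics/top0b.png',t)
E
```

```text
{'t': 0.0, 'joint_pos': array([-1.27059979e+00,  1.24541311e-01,  1.65169250e+00, -8.21020442e-06,
        1.36746306e+00, -8.25824732e-02]), 'dq': array([-1.34449201e-03, -1.65093509e-03,  9.23184077e-05,  5.62143537e-04,
        8.56166920e-05,  1.94636987e-03]), 'joint_efforts': array([ 1.84373238e-05, -4.23611927e+01, -3.65448940e+01, -1.39986173e-04,
        6.95259092e-03, -8.57877950e-06]), 'tcp_pos': array([ 0.24257574, -0.60238345,  0.23001864]), 'eef_rot': array([ 8.28703754e-01, -5.59686503e-01, -8.22857788e-04, -6.55631430e-04]), 'wrist_force': array([-0.25186923, -1.0194225 , -0.24164145]), 'wrist_torque': array([ 0.01586516,  0.0072678 , -0.0216922 ]), 'grip_width': 0.08580046431075226}
{'intrinsics': array([[493.28385118,   0.        , 283.9893167 ],
       [  0.        , 493.28385118, 215.35713221],
       [  0.        ,   0.        ,   1.        ]]), 'origin': array([0.39005829, 0.0493637 , 0.9903049 ]), 'attitude': array([-0.07395463,  0.07606375,  0.71241576, -0.69369215])}
{'intrinsics': array([[464.95305532,   0.        , 273.01859343],
       [  0.        , 464.95305532, 212.55802718],
       [  0.        ,   0.        ,   1.        ]]), 'origin': array([0.95248458, 0.46538239, 0.72793077]), 'attitude': array([0.11556159, 0.32867132, 0.87846024, 0.32699892])}
```

View pics/top0b.png

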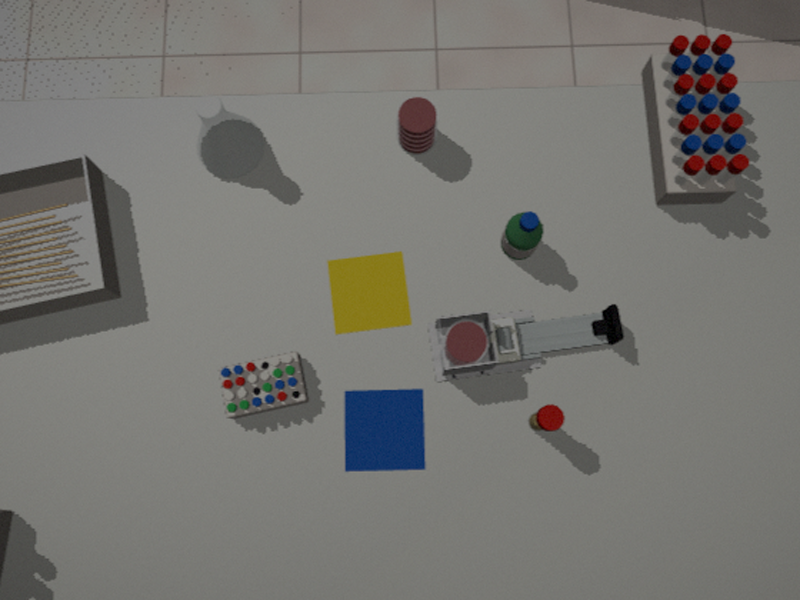

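View pics/scene0.png

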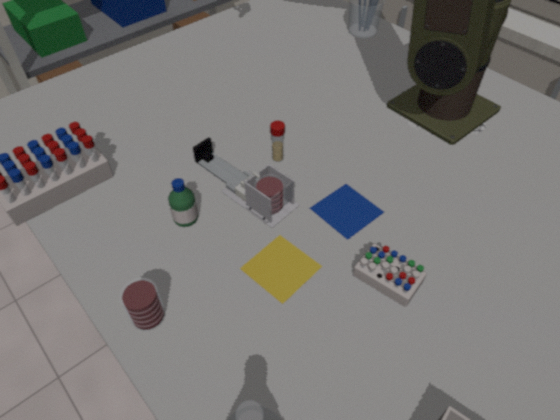

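```bash
python3 - <<'E'
from h import *
s=560/800
P=lambda n,u,v,z: print(n,np.round(px2w('top0',u*s,v*s,z),4))
for i,(u,v) in enumerate([(345,390),(424,389),(425,470),(346,471)]): P('blue%d'%i,u,v,0)
P('bluec',385,430,0);P('yelc',370,293,0)
P('dish4',466,342,.063)
P('facetop1',616,306,.052);P('facetop2',622,340,.052)
P('tubecap',550,418,.098);P('bottle',530,220,.105)
for u,v in[(222,366),(298,352),(308,402),(228,417)]:P('rack',u,v,.0)
im=cv2.imread('pics/top0.png')[200:280,290:450]; cv2.imwrite('pics/c1.png',cv2.resize(im,(800,400),interpolation=cv2.INTER_CUBIC))
E
```

```text
blue0 [0.4879 0.1317 0.    ]
blue1 [0.4863 0.021  0.    ]
blue2 [0.3756 0.0231 0.    ]
blue3 [ 0.3772  0.1313 -0.    ]
bluec [0.4311 0.0768 0.    ]
yelc [0.6267 0.0945 0.    ]
dish4 [ 0.5412 -0.0352  0.063 ]
facetop1 [ 0.5872 -0.2428  0.052 ]
facetop2 [ 0.5401 -0.2467  0.052 ]
tubecap [ 0.4364 -0.1329  0.098 ]
bottle [ 0.6951 -0.1231  0.105 ]
rack [0.5264 0.3051 0.    ]
rack [0.5435 0.1979 0.    ]
rack [0.4725 0.1836 0.    ]
rack [ 0.4548  0.2948 -0.    ]
```

View pics/c1.png

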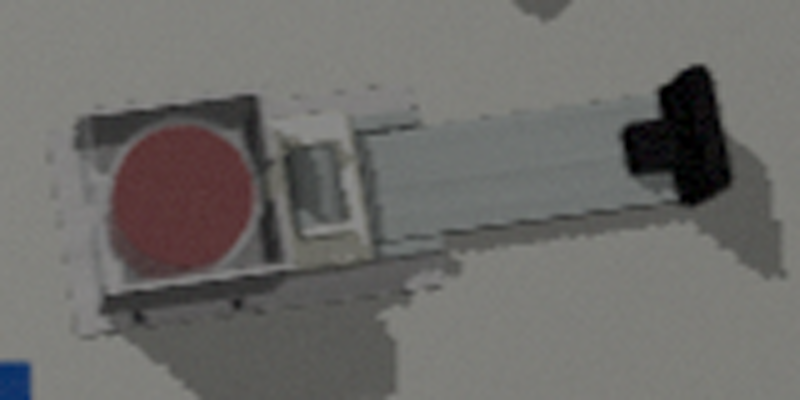

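```bash
python3 - <<'E'
from h import *
W=lambda u,v,z:px2w('top0',u/5+290,v/5+200,z)
d=W(182,196,.063);a=W(708,66,.052);b=W(730,188,.052);f=(a+b)/2
print(d,a,b,f,np.linalg.norm(a-b))
v=(d-f)[:2];L=np.linalg.norm(v);v/=L;print('len',L,'dir',v,np.degrees(np.arctan2(-v[0],v[1])))
n=(a-b)[:2];n/=np.linalg.norm(n);print('from edge',[-n[1],n[0]])
# slide edges
for u,vv in[(440,115),(640,93)],[(445,240),(690,202)]:pass
e1=W(390,128,.012);e2=W(640,95,.012);g1=W(400,245,.012);g2=W(680,203,.012)
for p,q in((e1,e2),(g1,g2)): w=(p-q)[:2];print('slide',w/np.linalg.norm(w))
m=d[:2]; print('outlet',m+.114*v,'face home',m-.213*v,'face in',m-.088*v)
print(Rm(observe()['eef_rot']))
E
```

```text
[ 0.54157575 -0.03556995  0.063     ] [ 0.58915219 -0.2437223   0.052     ] [ 0.54086999 -0.24787754  0.052     ] [ 0.56501109 -0.24579992  0.052     ] 0.04846067787579554
len 0.2115321654829494 dir [-0.11078852  0.993844  ] 6.360772552604555
from edge [np.float64(-0.08574452680167119), np.float64(0.9963171563932629)]
slide [-0.10617993  0.99434693]
slide [-0.12233675  0.99248865]
outlet [0.52894586 0.07772827] face home [ 0.56517371 -0.24725872] face in [ 0.55132514 -0.12302822]
[[ 3.73517150e-01 -9.27623109e-01 -5.53991559e-04]
 [-9.27621260e-01 -3.73517516e-01  1.86100097e-03]
 [-1.93323306e-03 -1.81221430e-04 -9.99998115e-01]]
```

>>> arm_command:
  targets:
    - {"dx": 0.13, "dy": 0.12, "dz": 0, "ax": 0, "ay": 0, "az": -0.03, "gripper": 0}
    - {"dx": 0.26, "dy": 0.24, "dz": 0, "ax": 0, "ay": 0, "az": -0.06, "gripper": 0}
    - {"dx": 0.39, "dy": 0.36, "dz": 0, "ax": 0, "ay": 0, "az": -0.087, "gripper": 0}
    - {"dx": 0.52, "dy": 0.48, "dz": 0, "ax": 0, "ay": 0, "az": -0.087, "gripper": 0}
    - {"dx": 0.65, "dy": 0.6, "dz": 0, "ax": 0, "ay": 0, "az": -0.087, "gripper": 0}

```text
t: 0.6
tcp_pos: [0.4059, -0.4509, 0.2296]
eef_rot: [0.745, -0.667, -0.001, -0.001]
wrist_force: [0.3, 0.4, -0.4]
grip_width: 0.0118
```

>>> arm_command:
  targets:
    - {"dx": 0.13, "dy": 0.12, "dz": -0.04, "ax": 0, "ay": 0, "az": 0, "gripper": 0}
    - {"dx": 0.26, "dy": 0.24, "dz": -0.1, "ax": 0, "ay": 0, "az": 0, "gripper": 0}
    - {"dx": 0.39, "dy": 0.36, "dz": -0.18, "ax": 0, "ay": 0, "az": 0, "gripper": 0}
    - {"dx": 0.52, "dy": 0.48, "dz": -0.28, "ax": 0, "ay": 0, "az": 0, "gripper": 0}
    - {"dx": 0.656, "dy": 0.6, "dz": -0.4, "ax": 0, "ay": 0, "az": 0, "gripper": 0}

```text
t: 1.1
tcp_pos: [0.568, -0.3022, 0.1319]
eef_rot: [0.745, -0.667, -0.001, -0.001]
wrist_force: [0.8, 0.4, -0.4]
grip_width: 0.0004
```

>>> arm_command:
  targets:
    - {"dx": 0, "dy": 0, "dz": 0, "ax": 0, "ay": 0, "az": 0, "gripper": 0}
    - {"dx": 0, "dy": 0, "dz": 0, "ax": 0, "ay": 0, "az": 0, "gripper": 0}
    - {"dx": 0, "dy": 0, "dz": 0, "ax": 0, "ay": 0, "az": 0, "gripper": 0}
    - {"dx": 0, "dy": 0, "dz": 0, "ax": 0, "ay": 0, "az": 0, "gripper": 0}
    - {"dx": 0, "dy": 0, "dz": 0, "ax": 0, "ay": 0, "az": 0, "gripper": 0}

```text
t: 1.6
tcp_pos: [0.5679, -0.3037, 0.1333]
eef_rot: [0.744, -0.668, 0.001, -0.001]
wrist_force: [0.4, -1.3, 0.2]
grip_width: 0.0001
```

```bash
python3 - <<'E'
from h import *
print(observe()['tcp_pos']); snap('wrist','w1'); c=snap('top','t1')
im=c['color'][180:300,290:450,::-1]; im=cv2.resize(im,(560,420),interpolation=cv2.INTER_CUBIC)
w=cv2.resize(cv2.imread('pics/w1.png'),(240,180)); out=np.zeros((420,800,3),np.uint8); out[:,:560]=im; out[:180,560:]=w
cv2.imwrite('pics/m1.png',out)
E
```

```text
[ 0.56787086 -0.30365628  0.13334615]
```

View pics/m1.png

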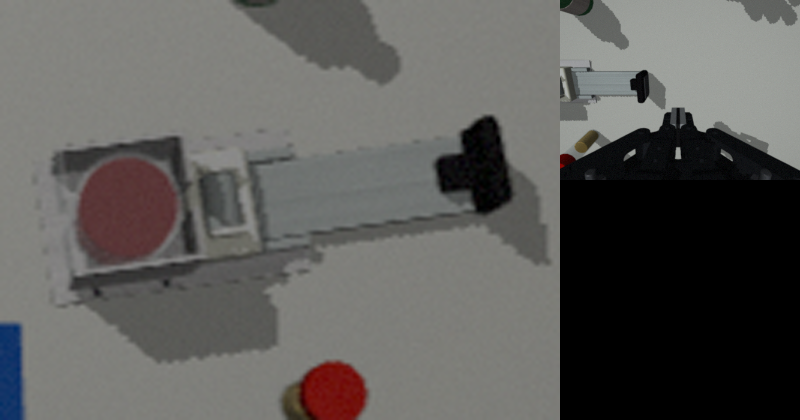

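```bash
python3 - <<'E'
from h import *
n=np.array([.994,.107,0])*.025; f=np.array([.565,-.2465,.052])
for p in (f-n,f,f+n,[.568,-.3037,.133]): 
    q=w2px('w1',p); print(q, q*240/560+[560,0])
im=cv2.imread('pics/w1.png')[120:300,60:320]; cv2.imwrite('pics/c2.png',cv2.resize(im,(780,540),interpolation=cv2.INTER_CUBIC))
E
```

```text
[194.54970083 245.40456673] [643.37844321 105.17338574]
[192.21846593 211.61704377] [642.37934254  90.69301876]
[189.74513228 175.7700267 ] [641.31934241  75.33001144]
[275.22804496 268.66523362] [677.95487641 115.14224298]
```

View pics/c2.png

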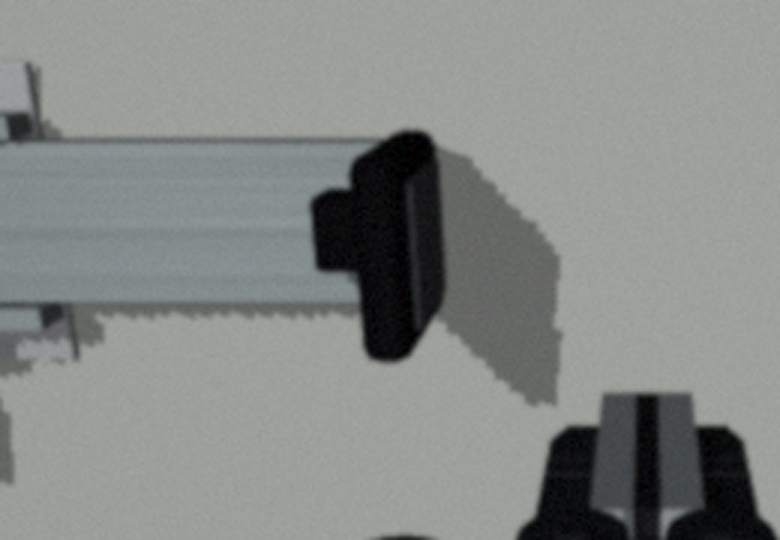

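>>> arm_command:
  targets:
    - {"dx": 0.016, "dy": 0, "dz": -0.1, "ax": 0, "ay": 0, "az": 0, "gripper": 0}
    - {"dx": 0.016, "dy": 0, "dz": -0.2, "ax": 0, "ay": 0, "az": 0, "gripper": 0}
    - {"dx": 0.016, "dy": 0, "dz": -0.3, "ax": 0, "ay": 0, "az": 0, "gripper": 0}
    - {"dx": 0.016, "dy": 0, "dz": -0.4, "ax": 0, "ay": 0, "az": 0, "gripper": 0}
    - {"dx": 0.016, "dy": 0, "dz": -0.444, "ax": 0, "ay": 0, "az": 0, "gripper": 0}

```text
t: 2.2
tcp_pos: [0.5701, -0.3027, 0.0193]
eef_rot: [0.744, -0.668, -0.002, -0.001]
wrist_force: [-0.8, -0.1, 0.9]
grip_width: 0.0002
```

>>> arm_command:
  targets:
    - {"dx": -0.003, "dy": 0.03, "dz": 0, "ax": 0, "ay": 0, "az": 0, "gripper": 0}
    - {"dx": -0.006, "dy": 0.06, "dz": 0, "ax": 0, "ay": 0, "az": 0, "gripper": 0}
    - {"dx": -0.01, "dy": 0.09, "dz": 0, "ax": 0, "ay": 0, "az": 0, "gripper": 0}
    - {"dx": -0.013, "dy": 0.12, "dz": 0, "ax": 0, "ay": 0, "az": 0, "gripper": 0}
    - {"dx": -0.016, "dy": 0.15, "dz": 0, "ax": 0, "ay": 0, "az": 0, "gripper": 0}

```text
t: 2.7
tcp_pos: [0.5668, -0.2647, 0.0205]
eef_rot: [0.744, -0.668, -0.001, -0.001]
wrist_force: [-0.2, 0.0, 0.4]
grip_width: -0.0004
```

>>> arm_command:
  targets:
    - {"dx": -0.003, "dy": 0.03, "dz": 0, "ax": 0, "ay": 0, "az": 0, "gripper": 0}
    - {"dx": -0.006, "dy": 0.06, "dz": 0, "ax": 0, "ay": 0, "az": 0, "gripper": 0}
    - {"dx": -0.01, "dy": 0.09, "dz": 0, "ax": 0, "ay": 0, "az": 0, "gripper": 0}
    - {"dx": -0.013, "dy": 0.12, "dz": 0, "ax": 0, "ay": 0, "az": 0, "gripper": 0}
    - {"dx": -0.016, "dy": 0.15, "dz": 0, "ax": 0, "ay": 0, "az": 0, "gripper": 0}

```text
t: 3.2
tcp_pos: [0.563, -0.2278, 0.0212]
eef_rot: [0.744, -0.668, 0.0, -0.0]
wrist_force: [-0.9, -5.9, 0.1]
grip_width: -0.0001
```

>>> arm_command:
  targets:
    - {"dx": -0.003, "dy": 0.03, "dz": 0, "ax": 0, "ay": 0, "az": 0, "gripper": 0}
    - {"dx": -0.006, "dy": 0.06, "dz": 0, "ax": 0, "ay": 0, "az": 0, "gripper": 0}
    - {"dx": -0.01, "dy": 0.09, "dz": 0, "ax": 0, "ay": 0, "az": 0, "gripper": 0}
    - {"dx": -0.013, "dy": 0.12, "dz": 0, "ax": 0, "ay": 0, "az": 0, "gripper": 0}
    - {"dx": -0.016, "dy": 0.15, "dz": 0, "ax": 0, "ay": 0, "az": 0, "gripper": 0}

```text
t: 3.7
tcp_pos: [0.559, -0.191, 0.0214]
eef_rot: [0.744, -0.668, 0.001, 0.0]
wrist_force: [0.3, -7.0, -1.9]
grip_width: 0.0002
```

>>> arm_command:
  targets:
    - {"dx": -0.003, "dy": 0.03, "dz": 0, "ax": 0, "ay": 0, "az": 0, "gripper": 0}
    - {"dx": -0.006, "dy": 0.06, "dz": 0, "ax": 0, "ay": 0, "az": 0, "gripper": 0}
    - {"dx": -0.01, "dy": 0.09, "dz": 0, "ax": 0, "ay": 0, "az": 0, "gripper": 0}
    - {"dx": -0.013, "dy": 0.12, "dz": 0, "ax": 0, "ay": 0, "az": 0, "gripper": 0}
    - {"dx": -0.016, "dy": 0.15, "dz": 0, "ax": 0, "ay": 0, "az": 0, "gripper": 0}

```text
t: 4.2
tcp_pos: [0.555, -0.1542, 0.0215]
eef_rot: [0.744, -0.668, 0.002, 0.001]
wrist_force: [0.5, -6.8, -2.4]
grip_width: -0.0004
```

>>> arm_command:
  targets:
    - {"dx": -0.001, "dy": 0.012, "dz": 0, "ax": 0, "ay": 0, "az": 0, "gripper": 0}
    - {"dx": -0.003, "dy": 0.024, "dz": 0, "ax": 0, "ay": 0, "az": 0, "gripper": 0}
    - {"dx": -0.004, "dy": 0.036, "dz": 0, "ax": 0, "ay": 0, "az": 0, "gripper": 0}
    - {"dx": -0.005, "dy": 0.048, "dz": 0, "ax": 0, "ay": 0, "az": 0, "gripper": 0}
    - {"dx": -0.005, "dy": 0.052, "dz": 0, "ax": 0, "ay": 0, "az": 0, "gripper": 0}

```text
t: 4.7
tcp_pos: [0.5537, -0.1418, 0.0215]
eef_rot: [0.745, -0.668, 0.003, 0.002]
wrist_force: [0.2, -5.9, -1.7]
grip_width: 0.0001
```

Not at the stop yet; small steps on.

>>> arm_command:
  targets:
    - {"dx": -0.001, "dy": 0.01, "dz": 0, "ax": 0, "ay": 0, "az": 0, "gripper": 0}
    - {"dx": -0.002, "dy": 0.018, "dz": 0, "ax": 0, "ay": 0, "az": 0, "gripper": 0}
    - {"dx": -0.003, "dy": 0.024, "dz": 0, "ax": 0, "ay": 0, "az": 0, "gripper": 0}
    - {"dx": -0.003, "dy": 0.03, "dz": 0, "ax": 0, "ay": 0, "az": 0, "gripper": 0}
    - {"dx": -0.003, "dy": 0.03, "dz": 0, "ax": 0, "ay": 0, "az": 0, "gripper": 0}

```text
t: 5.2
tcp_pos: [0.5533, -0.1376, 0.0217]
eef_rot: [0.745, -0.667, 0.006, 0.004]
wrist_force: [1.3, -16.6, -5.5]
grip_width: 0.0003
```

```bash
python3 - <<'E'
from h import *
print(observe()['wrist_force'],observe()['tcp_pos']); c=snap('top','t2')
im=c['color'][160:340,150:450,::-1]; cv2.imwrite('pics/c3.png',cv2.resize(im,(800,480),interpolation=cv2.INTER_CUBIC))
E
```

```text
[  1.31813187 -16.62519313  -5.52448151] [ 0.55327754 -0.13761235  0.02165973]
```

View pics/c3.png

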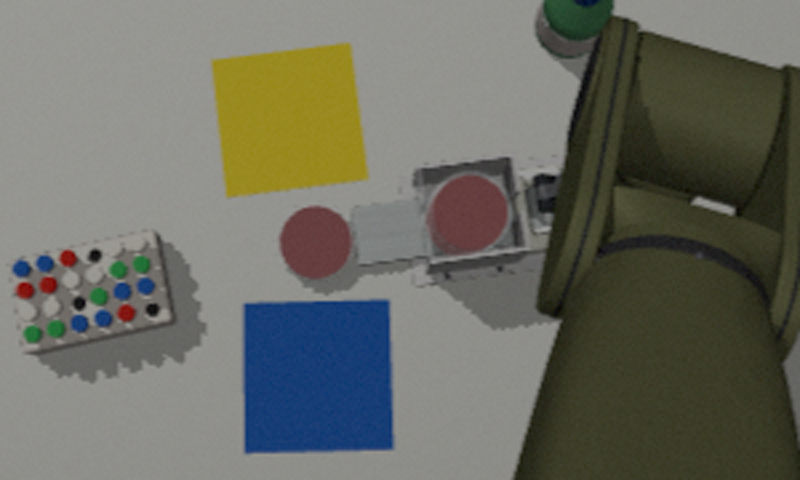

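>>> arm_command:
  targets:
    - {"dx": 0.008, "dy": -0.07, "dz": 0, "ax": 0, "ay": 0, "az": 0, "gripper": 0}
    - {"dx": 0.017, "dy": -0.15, "dz": 0, "ax": 0, "ay": 0, "az": 0, "gripper": 0}
    - {"dx": 0.025, "dy": -0.23, "dz": 0, "ax": 0, "ay": 0, "az": 0, "gripper": 0}
    - {"dx": 0.033, "dy": -0.31, "dz": 0, "ax": 0, "ay": 0, "az": 0, "gripper": 0}
    - {"dx": 0.042, "dy": -0.39, "dz": 0, "ax": 0, "ay": 0, "az": 0, "gripper": 0}

```text
t: 5.75
tcp_pos: [0.5639, -0.236, 0.0217]
eef_rot: [0.745, -0.667, 0.006, 0.004]
wrist_force: [0.5, -1.3, -0.1]
grip_width: 0.0001
```

>>> arm_command:
  targets:
    - {"dx": 0.008, "dy": -0.08, "dz": 0, "ax": 0, "ay": 0, "az": 0, "gripper": 0}
    - {"dx": 0.017, "dy": -0.16, "dz": 0, "ax": 0, "ay": 0, "az": 0, "gripper": 0}
    - {"dx": 0.025, "dy": -0.24, "dz": 0, "ax": 0, "ay": 0, "az": 0, "gripper": 0}
    - {"dx": 0.033, "dy": -0.32, "dz": 0, "ax": 0, "ay": 0, "az": 0, "gripper": 0}
    - {"dx": 0.035, "dy": -0.34, "dz": 0, "ax": 0, "ay": 0, "az": 0, "gripper": 0}

```text
t: 6.25
tcp_pos: [0.5729, -0.3235, 0.022]
eef_rot: [0.744, -0.668, 0.007, 0.004]
wrist_force: [-0.6, 0.3, 0.3]
grip_width: -0.0002
```

>>> arm_command:
  targets:
    - {"dx": 0, "dy": 0, "dz": 0.1, "ax": 0, "ay": 0, "az": 0, "gripper": 0}
    - {"dx": 0, "dy": 0, "dz": 0.28, "ax": 0, "ay": 0, "az": 0, "gripper": 0}
    - {"dx": 0, "dy": 0, "dz": 0.46, "ax": 0, "ay": 0, "az": 0, "gripper": 0.2}
    - {"dx": 0, "dy": 0, "dz": 0.64, "ax": 0, "ay": 0, "az": 0, "gripper": 0.45}
    - {"dx": 0, "dy": 0, "dz": 0.72, "ax": 0, "ay": 0, "az": 0, "gripper": 0.45}

```text
t: 6.75
tcp_pos: [0.5748, -0.3243, 0.2081]
eef_rot: [0.745, -0.668, 0.01, 0.003]
wrist_force: [0.7, -0.4, 0.6]
grip_width: 0.0383
```

```bash
python3 - <<'E'
from h import *
print(observe()['tcp_pos']); c=snap('top','t3')
for z in(.0075,.015):print(px2w('t2',150+315/2.667,160+242/2.667,z))
im=c['color'][160:340,150:450,::-1]; cv2.imwrite('pics/c4.png',cv2.resize(im,(800,480),interpolation=cv2.INTER_CUBIC))
E
```

```text
[ 0.5747904  -0.32433509  0.20811436]
[0.53032937 0.0773542  0.0075    ]
[0.52925893 0.0771406  0.015     ]
```

View pics/c4.png

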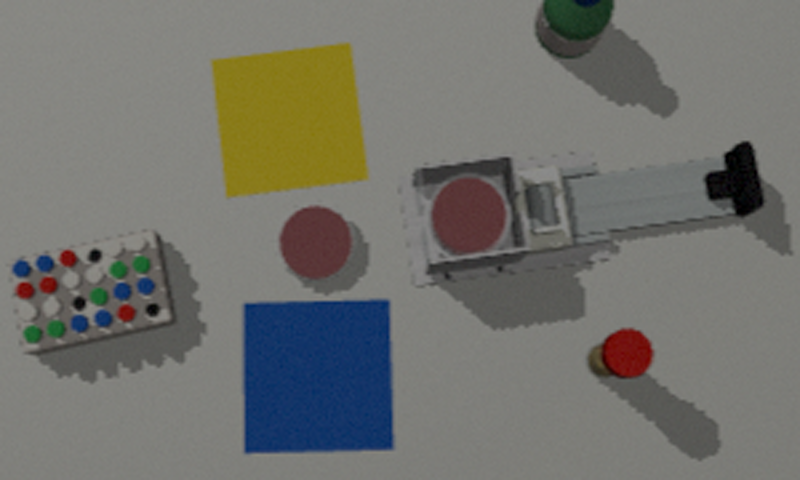

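>>> arm_command:
  targets:
    - {"dx": 0.02, "dy": 0.19, "dz": 0, "ax": 0, "ay": 0, "az": -0.035, "gripper": 0.45}
    - {"dx": 0.04, "dy": 0.38, "dz": 0, "ax": 0, "ay": 0, "az": -0.035, "gripper": 0.45}
    - {"dx": 0.06, "dy": 0.57, "dz": 0, "ax": 0, "ay": 0, "az": -0.035, "gripper": 0.45}
    - {"dx": 0.08, "dy": 0.76, "dz": 0, "ax": 0, "ay": 0, "az": -0.035, "gripper": 0.45}
    - {"dx": 0.1, "dy": 0.95, "dz": 0, "ax": 0, "ay": 0, "az": -0.035, "gripper": 0.45}

```text
t: 7.3
tcp_pos: [0.6001, -0.0853, 0.2096]
eef_rot: [-0.707, 0.707, -0.011, -0.004]
wrist_force: [0.1, 0.2, 0.0]
grip_width: 0.0387
```

>>> arm_command:
  targets:
    - {"dx": 0.04, "dy": 0.19, "dz": 0, "ax": 0, "ay": 0, "az": 0, "gripper": 0.45}
    - {"dx": 0.08, "dy": 0.38, "dz": 0, "ax": 0, "ay": 0, "az": 0, "gripper": 0.45}
    - {"dx": 0.1, "dy": 0.57, "dz": 0, "ax": 0, "ay": 0, "az": 0, "gripper": 0.45}
    - {"dx": 0.1, "dy": 0.67, "dz": 0, "ax": 0, "ay": 0, "az": 0, "gripper": 0.45}
    - {"dx": 0.1, "dy": 0.67, "dz": 0, "ax": 0, "ay": 0, "az": 0, "gripper": 0.45}

```text
t: 7.8
tcp_pos: [0.6243, 0.0858, 0.2084]
eef_rot: [0.708, -0.706, 0.01, 0.004]
wrist_force: [0.0, -0.7, -0.4]
grip_width: 0.0387
```

>>> arm_command:
  targets:
    - {"dx": -0.02, "dy": -0.032, "dz": -0.18, "ax": 0, "ay": 0, "az": 0, "gripper": 0.45}
    - {"dx": -0.02, "dy": -0.032, "dz": -0.36, "ax": 0, "ay": 0, "az": 0, "gripper": 0.45}
    - {"dx": -0.02, "dy": -0.032, "dz": -0.54, "ax": 0, "ay": 0, "az": 0, "gripper": 0.45}
    - {"dx": -0.02, "dy": -0.032, "dz": -0.7, "ax": 0, "ay": 0, "az": 0, "gripper": 0.45}
    - {"dx": -0.02, "dy": -0.032, "dz": -0.76, "ax": 0, "ay": 0, "az": 0, "gripper": 0.45}

```text
t: 8.3
tcp_pos: [0.615, 0.0767, 0.0125]
eef_rot: [0.708, -0.706, 0.007, 0.008]
wrist_force: [-0.2, -0.3, -0.7]
grip_width: 0.0385
```

>>> arm_command:
  targets:
    - {"dx": 0, "dy": 0, "dz": -0.01, "ax": 0, "ay": 0, "az": 0, "gripper": 0.45}
    - {"dx": 0, "dy": 0, "dz": -0.02, "ax": 0, "ay": 0, "az": 0, "gripper": 0.45}
    - {"dx": 0, "dy": 0, "dz": -0.03, "ax": 0, "ay": 0, "az": 0, "gripper": 0.45}
    - {"dx": 0, "dy": 0, "dz": -0.03, "ax": 0, "ay": 0, "az": 0, "gripper": 0.45}
    - {"dx": 0, "dy": 0, "dz": -0.03, "ax": 0, "ay": 0, "az": 0, "gripper": 0.45}

```text
t: 8.8
tcp_pos: [0.6163, 0.0768, 0.0068]
eef_rot: [0.708, -0.706, 0.008, 0.006]
wrist_force: [-0.7, -0.0, -0.6]
grip_width: 0.0384
```

>>> arm_command:
  targets:
    - {"dx": -0.04, "dy": 0, "dz": 0, "ax": 0, "ay": 0, "az": 0, "gripper": 0.45}
    - {"dx": -0.08, "dy": 0, "dz": 0, "ax": 0, "ay": 0, "az": 0, "gripper": 0.45}
    - {"dx": -0.12, "dy": 0, "dz": 0, "ax": 0, "ay": 0, "az": 0, "gripper": 0.45}
    - {"dx": -0.16, "dy": 0, "dz": 0, "ax": 0, "ay": 0, "az": 0, "gripper": 0.45}
    - {"dx": -0.18, "dy": 0, "dz": 0, "ax": 0, "ay": 0, "az": 0, "gripper": 0.45}

```text
t: 9.3
tcp_pos: [0.5696, 0.0769, 0.0064]
eef_rot: [0.708, -0.706, 0.008, 0.007]
wrist_force: [-0.6, 0.8, 0.4]
grip_width: 0.0386
```

>>> arm_command:
  targets:
    - {"dx": -0.02, "dy": 0, "dz": 0, "ax": 0, "ay": 0, "az": 0, "gripper": 0.45}
    - {"dx": -0.04, "dy": 0, "dz": 0, "ax": 0, "ay": 0, "az": 0, "gripper": 0.45}
    - {"dx": -0.06, "dy": 0, "dz": 0, "ax": 0, "ay": 0, "az": 0, "gripper": 0.45}
    - {"dx": -0.08, "dy": 0, "dz": 0, "ax": 0, "ay": 0, "az": 0, "gripper": 0.45}
    - {"dx": -0.1, "dy": 0, "dz": 0, "ax": 0, "ay": 0, "az": 0, "gripper": 0.45}

```text
t: 9.8
tcp_pos: [0.5444, 0.0769, 0.0065]
eef_rot: [0.708, -0.706, 0.008, 0.007]
wrist_force: [-0.1, -0.5, 0.2]
grip_width: 0.0383
```

```bash
python3 - <<'E'
from h import *
print(observe()['tcp_pos'],observe()['wrist_force']); c=snap('scene','s2'); w=snap('wrist','w2')
a=cv2.resize(c['color'][150:330,210:450,::-1],(800,600),interpolation=cv2.INTER_CUBIC); cv2.imwrite('pics/c5.png',np.hstack([cv2.resize(a,(400,300)),cv2.resize(w['color'][:,:,::-1],(400,300))]))
E
```

```text
[0.54435583 0.07685413 0.00649298] [-0.11892695 -0.46524257  0.20354545]
```

View pics/c5.png

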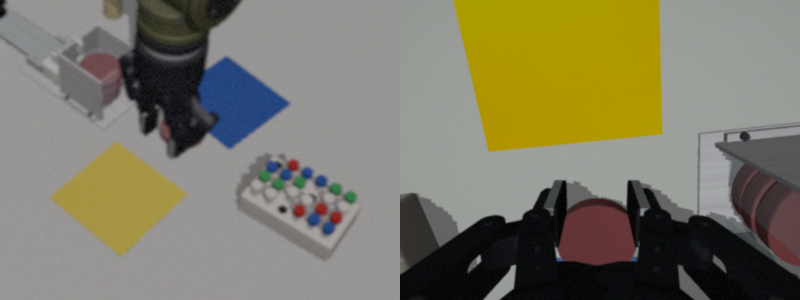

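>>> arm_command:
  targets:
    - {"dx": -0.024, "dy": 0, "dz": 0, "ax": 0, "ay": 0, "az": 0, "gripper": 0.45}
    - {"dx": -0.048, "dy": 0, "dz": 0, "ax": 0, "ay": 0, "az": 0, "gripper": 0.45}
    - {"dx": -0.072, "dy": 0, "dz": 0, "ax": 0, "ay": 0, "az": 0, "gripper": 0.45}
    - {"dx": -0.096, "dy": 0, "dz": 0, "ax": 0, "ay": 0, "az": 0, "gripper": 0.45}
    - {"dx": -0.12, "dy": 0, "dz": 0, "ax": 0, "ay": 0, "az": 0, "gripper": 0.45}

```text
t: 10.4
tcp_pos: [0.5133, 0.0769, 0.0062]
eef_rot: [0.708, -0.706, 0.007, 0.007]
wrist_force: [-0.2, 0.1, -0.1]
grip_width: 0.0384
```

>>> arm_command:
  targets:
    - {"dx": -0.024, "dy": 0, "dz": 0, "ax": 0, "ay": 0, "az": 0, "gripper": 0.45}
    - {"dx": -0.048, "dy": 0, "dz": 0, "ax": 0, "ay": 0, "az": 0, "gripper": 0.45}
    - {"dx": -0.072, "dy": 0, "dz": 0, "ax": 0, "ay": 0, "az": 0, "gripper": 0.45}
    - {"dx": -0.096, "dy": 0, "dz": 0, "ax": 0, "ay": 0, "az": 0, "gripper": 0.45}
    - {"dx": -0.12, "dy": 0, "dz": 0, "ax": 0, "ay": 0, "az": 0, "gripper": 0.45}

```text
t: 10.9
tcp_pos: [0.4828, 0.0769, 0.0063]
eef_rot: [0.708, -0.706, 0.007, 0.007]
wrist_force: [0.6, -0.1, -0.5]
grip_width: 0.0385
```

>>> arm_command:
  targets:
    - {"dx": -0.024, "dy": 0, "dz": 0, "ax": 0, "ay": 0, "az": 0, "gripper": 0.45}
    - {"dx": -0.048, "dy": 0, "dz": 0, "ax": 0, "ay": 0, "az": 0, "gripper": 0.45}
    - {"dx": -0.064, "dy": 0, "dz": 0, "ax": 0, "ay": 0, "az": 0, "gripper": 0.45}
    - {"dx": -0.076, "dy": 0, "dz": 0, "ax": 0, "ay": 0, "az": 0, "gripper": 0.45}
    - {"dx": -0.08, "dy": 0, "dz": 0, "ax": 0, "ay": 0, "az": 0, "gripper": 0.45}

```text
t: 11.4
tcp_pos: [0.4625, 0.0769, 0.0062]
eef_rot: [0.708, -0.706, 0.007, 0.007]
wrist_force: [-0.4, 0.9, -0.4]
grip_width: 0.0385
```

Back off in +x, then lift and clear the top view.

>>> arm_command:
  targets:
    - {"dx": 0.04, "dy": 0, "dz": 0, "ax": 0, "ay": 0, "az": 0, "gripper": 0.45}
    - {"dx": 0.12, "dy": 0, "dz": 0, "ax": 0, "ay": 0, "az": 0, "gripper": 0.45}
    - {"dx": 0.24, "dy": 0, "dz": 0, "ax": 0, "ay": 0, "az": 0, "gripper": 0.45}
    - {"dx": 0.36, "dy": 0, "dz": 0, "ax": 0, "ay": 0, "az": 0, "gripper": 0.45}
    - {"dx": 0.44, "dy": 0, "dz": 0, "ax": 0, "ay": 0, "az": 0, "gripper": 0.45}

```text
t: 11.9
tcp_pos: [0.5756, 0.0768, 0.0066]
eef_rot: [0.708, -0.706, 0.008, 0.006]
wrist_force: [-0.2, 0.0, 0.2]
grip_width: 0.0386
```

>>> arm_command:
  targets:
    - {"dx": 0, "dy": 0, "dz": 0.15, "ax": 0, "ay": 0, "az": 0, "gripper": 0.45}
    - {"dx": 0, "dy": 0, "dz": 0.33, "ax": 0, "ay": 0, "az": 0, "gripper": 0.45}
    - {"dx": 0, "dy": 0, "dz": 0.5, "ax": 0, "ay": 0, "az": 0, "gripper": 0.45}
    - {"dx": 0, "dy": 0, "dz": 0.68, "ax": 0, "ay": 0, "az": 0, "gripper": 0.45}
    - {"dx": 0, "dy": 0, "dz": 0.8, "ax": 0, "ay": 0, "az": 0, "gripper": 0.45}

```text
t: 12.4
tcp_pos: [0.5778, 0.0768, 0.2109]
eef_rot: [0.708, -0.706, 0.01, 0.004]
wrist_force: [0.8, -0.1, -0.5]
grip_width: 0.0385
```

>>> arm_command:
  targets:
    - {"dx": 0.04, "dy": -0.19, "dz": 0.05, "ax": 0, "ay": 0, "az": 0, "gripper": 0.45}
    - {"dx": 0.04, "dy": -0.38, "dz": 0.05, "ax": 0, "ay": 0, "az": 0, "gripper": 0.45}
    - {"dx": 0.04, "dy": -0.57, "dz": 0.05, "ax": 0, "ay": 0, "az": 0, "gripper": 0.45}
    - {"dx": 0.04, "dy": -0.76, "dz": 0.05, "ax": 0, "ay": 0, "az": 0, "gripper": 0.45}
    - {"dx": 0.04, "dy": -0.95, "dz": 0.05, "ax": 0, "ay": 0, "az": 0, "gripper": 0.45}

```text
t: 12.9
tcp_pos: [0.5884, -0.1629, 0.2237]
eef_rot: [0.708, -0.706, 0.01, 0.004]
wrist_force: [0.4, 0.7, -0.7]
grip_width: 0.0383
```

>>> arm_command:
  targets:
    - {"dx": 0.0, "dy": -0.19, "dz": 0, "ax": 0, "ay": 0, "az": 0, "gripper": 0.45}
    - {"dx": 0.0, "dy": -0.38, "dz": 0, "ax": 0, "ay": 0, "az": 0, "gripper": 0.45}
    - {"dx": 0, "dy": -0.57, "dz": 0, "ax": 0, "ay": 0, "az": 0, "gripper": 0.45}
    - {"dx": 0, "dy": -0.72, "dz": 0, "ax": 0, "ay": 0, "az": 0, "gripper": 0.45}
    - {"dx": 0, "dy": -0.72, "dz": 0, "ax": 0, "ay": 0, "az": 0, "gripper": 0.45}

```text
t: 13.4
tcp_pos: [0.5881, -0.348, 0.2232]
eef_rot: [-0.706, 0.708, -0.011, -0.005]
wrist_force: [0.5, 0.3, 0.3]
grip_width: 0.0386
```

```bash
python3 - <<'E'
from h import *
print(observe()['tcp_pos'],observe()['wrist_force'],observe()['t']); c=snap('top','t4')
im=c['color'][160:340,150:450,::-1]; cv2.imwrite('pics/c6.png',cv2.resize(im,(800,480),interpolation=cv2.INTER_CUBIC))
E
```

```text
[ 0.5881297  -0.34804428  0.22315857] [0.53164805 0.29248854 0.25182692] 13.4
```

View pics/c6.png

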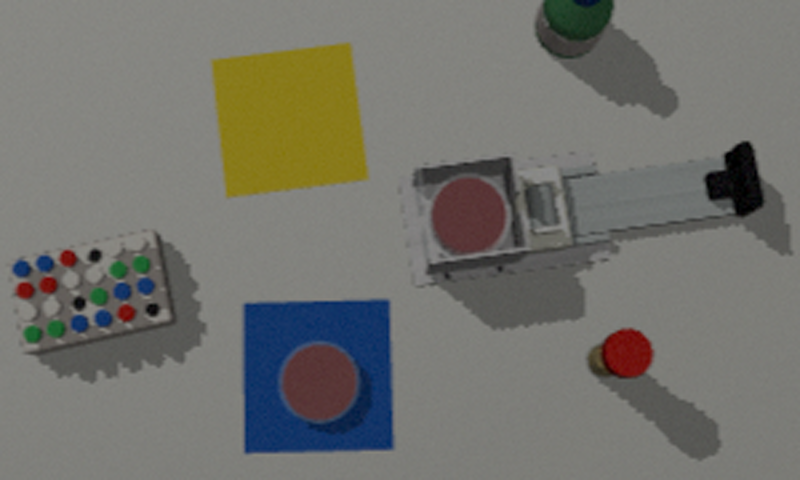

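```bash
python3 -c "
from h import *
print(px2w('t4',150+319/2.667,160+382/2.667,.015),px2w('t4',150+318.5/2.667,160+376/2.667,0)); print(manip.sign_off())"
```

```text
[0.42619272 0.07626547 0.015     ] [4.31144978e-01 7.69602929e-02 1.11022302e-16]
the job is handed in; nothing more can be done
None
```

I dispensed one dish and slid it onto the blue mat, then handed the job in at about 13.4 s. The hand-in gives no verdict.

- **Press:** I pushed the plunger in with the shut fingers until the force rose from about 6 N to 16.6 N. The picture then showed the dish out at about (0.530, 0.077), where the outlet should be. I let the plunger spring back home.
- **Slide:** I opened the fingers to about 38 mm and used them as a fork to push the dish flat in -x onto the mat. Then I backed off and lifted clear.
- **Last checks:** The final top picture puts the dish centre about 5 mm from the mat's centre along x and 1 mm along y, against a limit of 26 mm. The plunger looks home, a dish is visible in the magazine, and the rack, bottle and tube look unmoved. Nothing touches the robot.
- **Not checked directly:** I did not measure how far down dish 2 sits in the magazine. One early disagreement: the wrist camera put the plunger face about 4 mm further in +x than the top camera did. That was too small to matter for the press.

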